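# Slide the deep pot to the middle place of the warming plate

## Robot

A 7-joint arm with a two-finger parallel gripper is mounted at the origin on a cart in front of the work surface, level with it; the furniture and walls round the work are solid. World frame = base frame: x ahead of the robot, y to its left, z up, the work surface at z = 0. Lengths are in m, angles in rad, forces in N, time in s.
With the tool pointing down it reaches from about 0.425 to 0.875 m from the base axis. Payload 4.7 kg.
Tool frame: the origin (TCP) lies at the very end of the fingers, on their centre line; the grasp point (between the pads) lies 19 mm behind it; z points along the fingers, y is the direction in which the jaws open and shut (so a half turn about z gives the same grasp; the last joint's range is limited). The gripper opens to 87 mm and grips with 3 to 60 N. Pads are 19 mm wide; open, the fingers measure 117 mm over their backs; the gripper's body (75 mm by 190 mm) begins 51 mm behind the grasp point.
Start: joints at [-1.109, 0.321, -0.07, 1.45, 0.023, 1.371, -0.057], TCP at [0.281, 0.586, 0.223] pointing down, gripper open.
Joint ranges: [-2.86, 2.86], [-0.3, 2.09], [-1.38, 1.24], [0.06, 2.45], [-1.56, 4.7], [0.09, 2.05], [-2.69, 2.69]. Speed limits (rad/s): [2.57, 2.57, 3.14, 3.14, 3.14, 3.14, 3.14].

## Interface

Orientations are given as a rotation vector (axis times angle).
In Python, from bench import ctrl gives the robot as it stands. The module is installed in compiled form; this text tells all that it offers.
- The arm moves only by the tool move_arm, never from a script. Its arguments are lists of equal length, an entry for each row: "dp": the shift along the tool's x, y, z in units of 30 mm (1.0 is 30 mm), a list of three; "turn": the turn about the tool's z in units of 5 degrees (1.0 is 5 degrees); "jaw": the opening, from -1 (shut) to 1 (fully open). A call has 1 to 5 rows; each row is the pose to reach, as a shift and turn from the pose commanded when the call began, along the tool's axes at that moment; what a row does not reach only later rows make up. A row lasts 1/10 s, in which the tool goes at most 50 mm and 8.59 degrees, less where a joint would pass 70% of its speed; a pose out of reach is approached as far as the arm can. A call with a gripper value outside its range is refused whole. The fingers move at their own pace and stop on an object; "grip_force" is the grip in N (left out, the last holds). Time passes only in rows, so rows that repeat a pose let the fingers close. It gives the time, the measured TCP pose, the force and the opening at its end, in the units of the state.
- ctrl.get_state(): the state, without advancing time (a new reading comes with each control period).
- ctrl.get_image(name): name is "side" or "top" or "wrist"; returns the picture (420x560x3 uint8, red, green, blue); there is no depth.
- ctrl.camera_info(name): a dict with "intrinsics" (3x3 intrinsics, pixels), "extrinsics" (4x4, takes a point from world to camera coordinates). Camera axes: x right, y up, looking along -z (the intrinsics and any distortion apply to the point x, -y, -z); pixel columns grow to the right and rows downward; lengths in m; the calibration is good to about 2 mm. The wrist camera is an equidistant fisheye: a pixel r from the principal point sees the ray r / f radians off the axis. A picture is of the moment at which its call begins: read the wrist's pose just before it. camera_info takes no time and is no camera call; for the wrist camera it gives the pose at the moment of the call.
- ctrl.close_job(): hands the job in, once; it reports no verdict.
Trained networks look in the newest picture that a camera, given by its name, has taken for a name from the list of things; names that differ only in an ending like _2 or _b are one class to them, and where a whole thing is asked for, a point or a joint stands for the part that bears it (a point fixed in the world has none). Each returns a list of dicts, best first, with "confidence" (0 to 1); they miss things now and then, are a little off and sometimes report something else, mostly with a low value. They report only what shows in the picture. A call takes as long as a camera call.
- ctrl.look_for(camera, target): "rect" ([centre column, centre row, width, height] in pixels, round what is visible of it).
- ctrl.masks_of(camera, target): "region" (420x560 bool, what is visible of it) and "rect" ([centre column, centre row, width, height] in pixels, round what is visible of it).
The state is a dict: "time": time; "joint_positions": joint angles; "qd": joint speeds; "joint_torque": joint torques, N m; "position": TCP position; "tool_rot": TCP orientation; "ft_force": force on the tool from outside, world axes, zero at the start; "torque": the same for the moment, N m; "grip_width": opening from 0.0 (shut) to 1.0 (fully open).
Only numpy, scipy, OpenCV 4.12 (cv2) and the standard library are available. Lean on these libraries where they do the work, as an engineer would, in place of code of your own. Each camera call takes 0.05 s, during which the arm holds its last target. There are 200 camera calls.

## Task

A deep steel pot and a shallow steel pan stand on the two outer rings of the warming plate. Slide the deep pot sideways along the plate, never lifting it off, until it stands upright and centred on the free middle ring, then let go. Leave the shallow pan where it is.

Things in the scene. Friction and masses are not known exactly. Their poses are not given: they have to be found in the camera images.
- warming_plate: Fixed flat bench warming plate, 220 (x) by 490 (y) by 40 mm high, grey housing with dark top, three small knobs on its front (-x) face. Origin: centre of its underside, on the table; z up, y along the row of three rings. Its flat smooth top is 40 mm above the origin. Three thin pale rings (131 mm outer diameter, printed, no height) are centred at y = -160, 0 and +160 mm, x = 0.
- middle_ring (a point): Centre of the middle ring, on the plate's top surface; axes as the plate's.
- deep_pot: The deep open pot, bare steel, loose, standing on the left or the right ring: 100 mm diameter, 80 mm high, wall 3 mm, 0.3 to 0.55 kg. Origin: centre of its base; z up. One straight black bar handle points along its -x axis, roughly towards the robot: bar 18 mm wide and 16 mm high, its centre line 60 mm above the base, running from 65 to 180 mm from the pot's axis.
- pot_handle (a point): Middle of the deep pot's handle, on its centre line, 120 mm from the pot's axis and 60 mm above its base; axes as the pot's (x along the handle towards the pot, y across it).
- shallow_pan: The shallow open pan, bare steel, loose, standing on the other outer ring: 106 mm diameter, 36 mm high, same kind of black handle along its -x axis with centre line 24 mm above the base, ending 183 mm from its axis. Origin: centre of its base; z up.

How it is judged:
By the outcome, as a careful person would: the job done as asked, in the order asked, and still so for the second after the job is handed in, with the robot touching nothing.
It also fails if it takes over 32 s, if anything falls off the work surface, if the arm or the gripper's body presses on something with over 40 N, if the wrist force passes 120 N, or if a joint passes its speed limit or range.

## Working session

There is one attempt and no reset: what is moved stays moved. The work goes in short steps, Python scripts to look and compute and a tool call to move; the robot and the scene stay as the last step left them, time stands still between calls to the robot, and variables do not carry over. Pictures are saved under pics/ and viewed, about 8 in all and at most 12, crops included, and the job is handed in when it is done.

Besides the shell and the picture viewer there is one more tool, called after "Request:" in YAML: its name, and indented under it one key for each argument. move_arm: Moves the arm, as the interface text tells. Its arguments: {"type":"object","properties":{"dp":{"type":"array","items":{"type":"array","items":{"type":"number"}}},"turn":{"type":"array","items":{"type":"number"}},"jaw":{"type":"array","items":{"type":"number"}},"grip_force":{"type":"number"}},"required":["dp","turn","jaw"]}

```bash
mkdir -p pics; cat > h.py <<'E'
import numpy as np, cv2
from bench import ctrl
def ray(cam,u,v,z):
    i=ctrl.camera_info(cam);K=np.array(i["intrinsics"]);T=np.array(i["extrinsics"])
    d=np.array([(u-K[0,2])/K[0,0],-(v-K[1,2])/K[1,1],-1.])
    R=T[:3,:3];c=-R.T@T[:3,3];w=R.T@d
    return c+w*(z-c[2])/w[2]
def proj(cam,p):
    i=ctrl.camera_info(cam);K=np.array(i["intrinsics"]);T=np.array(i["extrinsics"])
    q=T[:3,:3]@p+T[:3,3];q=q/-q[2]
    return K[0,0]*q[0]+K[0,2],-K[1,1]*q[1]+K[1,2]
def snap(cam,n):
    im=np.array(ctrl.get_image(cam));cv2.imwrite("pics/"+n+".png",im[...,::-1]);return im
E
python3 - <<'E'
from h import *
np.set_printoptions(precision=4,suppress=True)
s=ctrl.get_state();print(s)
a=snap("top","top1");b=snap("side","side1")
for c in("top","side"):
    print(c,np.array(ctrl.camera_info(c)["extrinsics"]))
    for t in("deep_pot","shallow_pan","warming_plate","pot_handle"):
        print(t,[(r["rect"],r["confidence"]) for r in ctrl.look_for(c,t)][:2])
E
```

```text
{'time': 0.0, 'joint_positions': array([-1.1089,  0.3218, -0.0701,  1.4517,  0.0226,  1.3708, -0.0569]), 'qd': array([ 0.0013, -0.0018, -0.0008,  0.0004, -0.0022,  0.0001,  0.0004]), 'joint_torque': array([  0.0008, -49.1295,  -0.4034, -31.2522,  -0.064 ,   0.0439,
         0.0002]), 'position': array([0.2812, 0.5854, 0.2215]), 'tool_rot': array([-0.6974, -3.0628,  0.003 ]), 'ft_force': array([-0.3656, -0.0733, -0.1247]), 'torque': array([ 0.0206, -0.0285, -0.0281]), 'grip_width': 0.9993003653696129}
top [[-0.1574 -0.9875 -0.0065  0.0944]
 [ 0.9665 -0.1554  0.2041 -0.5729]
 [-0.2026  0.0259  0.9789 -0.8323]
 [ 0.      0.      0.      1.    ]]
deep_pot [([227.5, 245.9, 46.8, 110.2], 0.64)]
shallow_pan [([363.6, 224.2, 47.8, 105.4], 0.69)]
warming_plate [([298.0, 213.0, 214.7, 117.0], 0.95), ([227.2, 244.8, 49.2, 104.6], 0.37)]
pot_handle [([228.9, 247.5, 52.3, 110.3], 0.87)]
side [[ 0.9716 -0.2364  0.0106 -0.5245]
 [ 0.0798  0.3694  0.9258 -0.1234]
 [-0.2228 -0.8987  0.3778 -0.8142]
 [ 0.      0.      0.      1.    ]]
deep_pot [([254.8, 182.6, 124.1, 56.3], 0.72)]
shallow_pan [([298.1, 268.9, 165.2, 58.3], 0.76)]
warming_plate [([330.1, 262.6, 203.5, 158.9], 0.88)]
pot_handle [([255.1, 181.8, 121.1, 59.3], 0.96)]
```

View pics/top1.png

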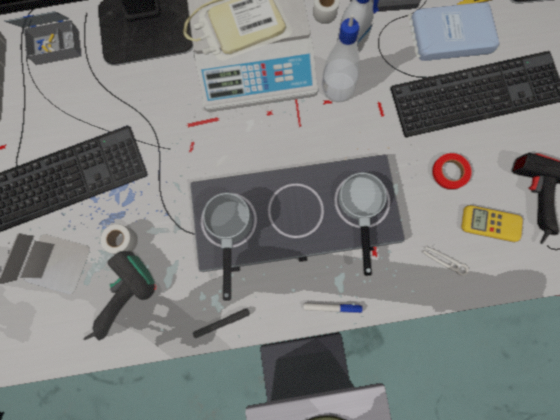

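View pics/side1.png

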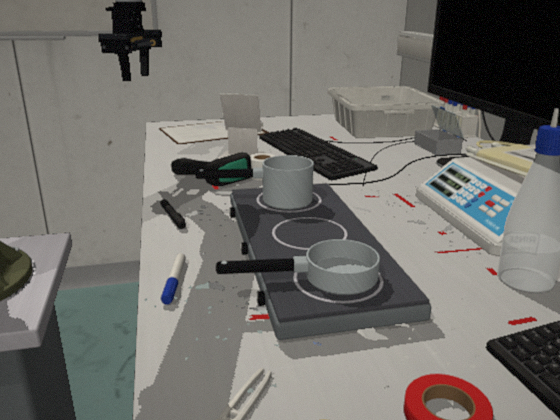

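The deep pot is on the left ring (top camera about (228,220), handle end (227,298)), the pan is on the right ring and the middle ring is around (296,211). I'll measure on a magnified crop.

```bash
python3 - <<'E'
from h import *
a=cv2.imread("pics/top1.png")
c=cv2.resize(a[150:305,185:335],None,fx=4,fy=4,interpolation=cv2.INTER_CUBIC)
c=c[:600]
cv2.imwrite("pics/crop1.png",c)
print(proj("top",np.array([.6,.1,.04])),ray("top",296,211,.04),ray("top",228,215,.12),ray("top",226.5,298,.108),ray("top",227,245,.108))
E
```

```text
(np.float64(241.57828603767197), np.float64(206.58870514035007)) [ 0.5689075  -0.02605561  0.04      ] [0.56835224 0.12478111 0.12      ] [0.39598298 0.15203748 0.108     ] [0.50600969 0.1368052  0.108     ]
```

View pics/crop1.png

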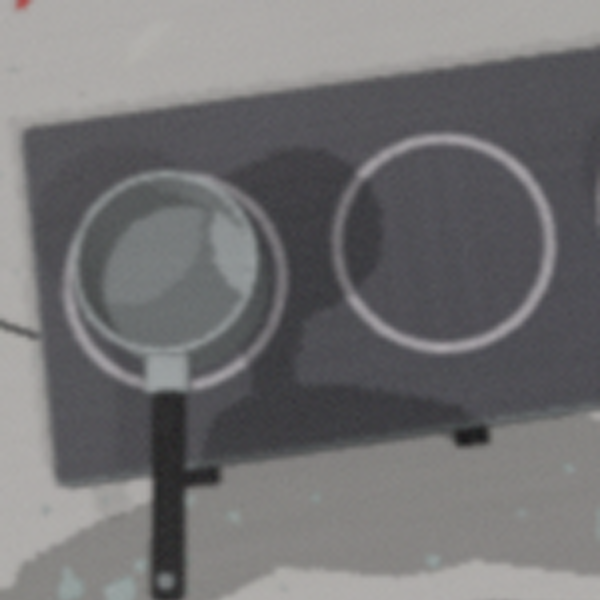

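```bash
cat >m.py <<'E'
from h import *
from scipy.spatial.transform import Rotation as Ro
np.set_printoptions(precision=4,suppress=True)
f=lambda u,v,ox=185,oy=150,k=4:((u+.5)/k-.5+ox,(v+.5)/k-.5+oy)
M=ray("top",*f(444,243),.04);L=ray("top",*f(176,280),.04)
P=ray("top",*f(168,261),.12);A=ray("top",*f(168,392),.108);B=ray("top",*f(168,598),.108)
E
python3 - <<'E'
from m import *
print("mid",M,"leftring",L,np.linalg.norm(M-L)," pot",P,"handle",A,B,np.linalg.norm(A-P),np.linalg.norm(B-P))
d=P-B;d[2]=0;d/=np.linalg.norm(d);g=P-.125*d
e=A-B;print("dirs",np.degrees(np.arctan2(d[1],d[0])),np.degrees(np.arctan2(e[1],e[0])),"grasp",g)
s=ctrl.get_state();R=Ro.from_rotvec(s["tool_rot"]).as_matrix();print(R)
for h in(.19,.085):
  t=np.array([g[0],g[1],h])
  print("dp units",R.T@(t-s["position"])/.03)
n=np.array([-d[1],d[0],0]);
print("turn deg",np.degrees(np.arctan2(R[:,0]@n... if False else np.dot(R[:,0],n),np.dot(R[:,0],d))))
E
sed -n 1p m.py
```

```text
from h import *  File "<stdin>", line 10
    print("turn deg",np.degrees(np.arctan2(R[:,0]@n... if False else np.dot(R[:,0],n),np.dot(R[:,0],d))))
                                           ^^^^^^^^^^^^^^^^^^^^^^^^^^^^^^^^^^^^^^^^^^
SyntaxError: invalid syntax. Perhaps you forgot a comma?
```

```bash
python3 - <<'E'
from m import *
print("mid",M,"leftring",L,np.linalg.norm(M-L)," pot",P,"handle",A,B,np.linalg.norm(A-P),np.linalg.norm(B-P))
d=P-B;d[2]=0;d/=np.linalg.norm(d);g=P-.125*d
e=A-B;ang=np.degrees(np.arctan2(d[1],d[0]));print("dirs",ang,np.degrees(np.arctan2(e[1],e[0])),"grasp",g)
s=ctrl.get_state();R=Ro.from_rotvec(s["tool_rot"]).as_matrix();print(R)
for h in(.19,.082):
  t=np.array([g[0],g[1],h])
  print("dp units",R.T@(t-s["position"])/.03)
tx=np.degrees(np.arctan2(R[1,0],R[0,0]))
print("tool x ang",tx,"turn units",((tx-ang+90)%180-90)/5)
E
```

```text
mid [ 0.5705 -0.0254  0.04  ] leftring [0.5737 0.1345 0.04  ] 0.15996222141628294  pot [0.5691 0.1277 0.12  ] handle [0.5005 0.1383 0.108 ] [0.3937 0.1521 0.108 ] 0.07041369721762598 0.1775207666284184
dirs -7.916679052430234 -7.330172284082813 grasp [0.4453 0.1449 0.12  ]
[[-0.9014  0.433   0.0001]
 [ 0.433   0.9014  0.    ]
 [-0.      0.     -1.    ]]
dp units [-11.2872 -10.8862   1.0856]
dp units [-11.287  -10.8863   4.6856]
tool x ang 154.34220470026872 turn units -3.54822324946021
```

The plate fit is consistent: the rings come out 160.0 mm apart. Moving above the handle.

Request:
move_arm:
  dp:
    - [-2,-1.8,0]
    - [-4,-3.6,0]
    - [-6,-5.4,0]
    - [-8,-7.2,0]
    - [-9.5,-8.6,0]
  turn: [-0.7,-1.4,-2.1,-2.8,-3.5]
  jaw: [1,1,1,1,1]

```text
time: 1.0
position: [0.3769, 0.3527, 0.2228]
tool_rot: [0.219, 3.133, 0.001]
ft_force: [0.6, -0.5, 1.3]
grip_width: 0.999
```

```bash
cat > go.py <<'E'
from m import *
import sys
def rel(t,yaw=None):
    s=ctrl.get_state();R=Ro.from_rotvec(s["tool_rot"]).as_matrix()
    tx=np.degrees(np.arctan2(R[1,0],R[0,0]))
    print("t",s["time"],"pos",s["position"],"dp",R.T@(np.array(t)-s["position"])/.03,"turn",None if yaw is None else ((tx-yaw+90)%180-90)/5,"F",s["ft_force"],s["grip_width"])
E
python3 -c "
from go import *
rel([.463,.1424,.19],-7.7)"
```

```text
t 1.0 pos [0.3769 0.3527 0.2228] dp [-3.8186 -6.5418  1.0915] turn -0.062030585473553404 F [ 0.6114 -0.5127  1.3027] 0.999265332647361
```

Request:
move_arm:
  dp:
    - [-0.8,-1.3,0]
    - [-1.6,-2.6,0]
    - [-2.4,-3.9,0]
    - [-3.2,-5.2,0.3]
    - [-3.8,-6.5,0.8]
  turn: [0,0,0,0,0]
  jaw: [1,1,1,1,1]

```text
time: 1.5
position: [0.4632, 0.1436, 0.1997]
tool_rot: [0.224, 3.13, 0.003]
ft_force: [1.3, 0.3, -0.6]
grip_width: 1.001
```

```bash
python3 -c "
from go import *
i=ctrl.camera_info('wrist');print(i)
w=snap('wrist','w1')
rel([.463,.1424,.19],-7.7)"
```

```text
{'intrinsics': array([[325.1923,   0.    , 276.9572],
       [  0.    , 325.1923, 211.9843],
       [  0.    ,   0.    ,   1.    ]]), 'extrinsics': array([[ 0.1437,  0.9896,  0.0022, -0.2086],
       [-0.9583,  0.1397, -0.2491,  0.4502],
       [-0.2468,  0.0337,  0.9685, -0.258 ],
       [ 0.    ,  0.    ,  0.    ,  1.    ]])}
t 1.55 pos [0.4635 0.1344 0.1966] dp [0.0566 0.262  0.2194] turn -0.2072141124755035 F [-0.0497 -7.1395 -1.975 ] 0.999500228435315
```

View pics/w1.png

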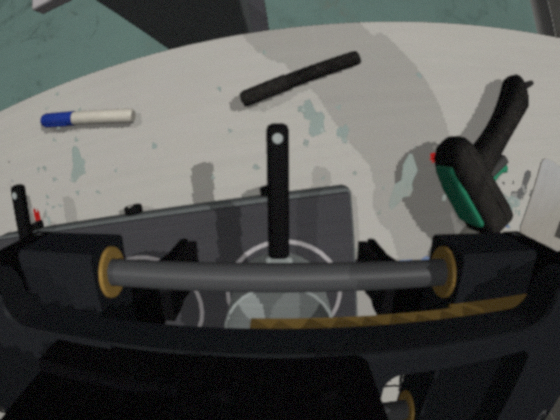

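Handle runs from (277,130) to (279,255), centred between the fingers. I'll check it with the fisheye model.

```bash
cat >> go.py <<'E'
def fish(u,v,z,i=None):
    i=i or ctrl.camera_info("wrist");K=i["intrinsics"];T=i["extrinsics"]
    x,y=u-K[0,2],v-K[1,2];r=np.hypot(x,y);th=r/K[0,0]
    d=np.array([np.sin(th)*x/r,-np.sin(th)*y/r,-np.cos(th)])
    R=T[:3,:3];c=-R.T@T[:3,3];w=R.T@d
    return c+w*(z-c[2])/w[2]
E
python3 -c "
from go import *
i={'intrinsics':np.array([[325.19,0,276.957],[0,325.19,211.984],[0,0,1]]),'extrinsics':np.array([[.1437,.9896,.0022,-.2086],[-.9583,.1397,-.2491,.4502],[-.2468,.0337,.9685,-.258],[0,0,0,1]])}
a=fish(277.5,125,.108,i);b=fish(279.5,254,.108,i);print(a,b,np.degrees(np.arctan2(*(b-a)[1::-1])))
rel([.463,.1424,.081],-7.5)"
```

```text
[0.3939 0.1538 0.108 ] [0.499  0.1403 0.108 ] -7.332791219281113
t 1.55 pos [0.4635 0.1344 0.1966] dp [0.0587 0.2809 3.8527] turn -0.24721411247550124 F [-0.0497 -7.1395 -1.975 ] 0.999500228435315
```

Request:
move_arm:
  dp:
    - [0,0,0]
    - [0,0,0]
  turn: [0,0]
  jaw: [1,1]

```text
time: 1.75
position: [0.4614, 0.146, 0.1988]
tool_rot: [0.224, 3.134, 0.001]
ft_force: [-0.1, 1.6, -0.1]
grip_width: 0.999
```

```bash
python3 -c "
from go import *
rel([.463,.1424,.081],-7.5)"
```

```text
t 1.75 pos [0.4614 0.146  0.1988] dp [-0.0707 -0.1134  3.927 ] turn -0.13234808985077962 F [-0.0736  1.5521 -0.115 ] 0.9985230627112661
```

Request:
move_arm:
  dp:
    - [0,0,1.2]
    - [0,0,2.4]
    - [0,0,3.2]
    - [0,0,3.9]
    - [0,0,3.9]
  turn: [-0.1,-0.1,-0.1,-0.1,-0.1]
  jaw: [1,1,1,1,1]

```text
time: 2.25
position: [0.4589, 0.1464, 0.0792]
tool_rot: [-0.204, -3.13, 0.003]
ft_force: [0.0, 0.4, 0.3]
grip_width: 1.0
```

Request:
move_arm:
  dp:
    - [0,0,0]
    - [0,0,0]
    - [0,0,0]
    - [0,0,0]
    - [0,0,0]
  turn: [0,0,0,0,0]
  jaw: [0.4,0,-0.3,-0.5,-0.6]
  grip_force: 10

```text
time: 2.75
position: [0.4618, 0.1456, 0.0822]
tool_rot: [0.21, 3.134, 0.001]
ft_force: [0.2, 0.1, 0.3]
grip_width: 0.629
```

Request:
move_arm:
  dp:
    - [0,0,0]
    - [0,0,0]
    - [0,0,0]
    - [0,0,0]
  turn: [0,0,0,0]
  jaw: [-0.8,-0.8,-0.8,-0.8]
  grip_force: 15

```text
time: 3.15
position: [0.4614, 0.1454, 0.0815]
tool_rot: [-0.21, -3.135, -0.0]
ft_force: [-0.3, 0.5, 0.1]
grip_width: 0.268
```

```bash
python3 -c "
from go import *
snap('top','top2');snap('side','side2')
rel([.463,.1424,.081],-7.4)"
```

```text
t 3.25 pos [0.4614 0.1453 0.0815] dp [-0.0643 -0.0899  0.0176] turn -0.05168986876119561 F [-0.7322 -0.1409 -0.0322] 0.20731045737248602
```

View pics/side2.png

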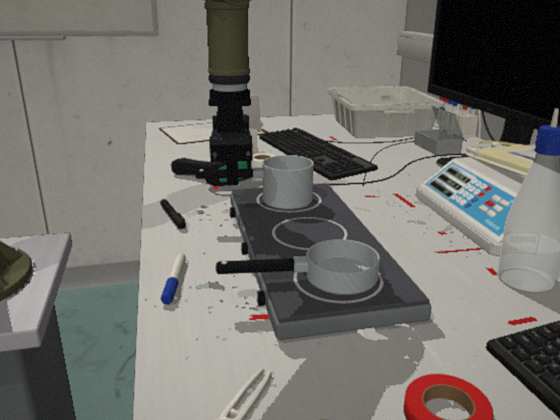

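Opening matches the 18 mm handle and the pot hasn't moved. Firm the grip, then slide slowly.

Request:
move_arm:
  dp:
    - [0,0,0]
    - [-0.03,-0.15,0]
    - [-0.07,-0.45,0]
    - [-0.13,-0.9,0]
    - [-0.2,-1.35,0]
  turn: [0,0,0,0,0]
  jaw: [-0.8,-0.8,-0.8,-0.8,-0.8]
  grip_force: 20

```text
time: 3.75
position: [0.4619, 0.1032, 0.0815]
tool_rot: [0.21, 3.135, -0.0]
ft_force: [-0.2, 1.5, -0.2]
grip_width: 0.198
```

```bash
python3 -c "
from go import *
rel([.463,-.0086,.0815],-7.7)"
```

```text
t 3.75 pos [0.4619 0.1032 0.0815] dp [-0.5319 -3.6873  0.0012] turn 0.009270478770247337 F [-0.2142  1.4741 -0.2265] 0.19817159283503083
```

Request:
move_arm:
  dp:
    - [-0.06,-0.45,0]
    - [-0.13,-0.9,0]
    - [-0.19,-1.35,0]
    - [-0.26,-1.8,0]
    - [-0.32,-2.2,0]
  turn: [0,0,0,0,0]
  jaw: [-0.8,-0.8,-0.8,-0.8,-0.8]

```text
time: 4.25
position: [0.4626, 0.0363, 0.0815]
tool_rot: [-0.211, -3.134, 0.0]
ft_force: [-0.1, 1.8, -1.6]
grip_width: 0.203
```

Request:
move_arm:
  dp:
    - [-0.06,-0.45,0]
    - [-0.13,-0.85,0]
    - [-0.17,-1.15,0]
    - [-0.2,-1.35,0]
    - [-0.2,-1.35,0]
  turn: [0,0,0,0,0]
  jaw: [-0.8,-0.8,-0.8,-0.8,-0.8]

```text
time: 4.75
position: [0.4633, -0.0045, 0.0815]
tool_rot: [0.213, 3.134, -0.001]
ft_force: [0.6, 0.1, 0.4]
grip_width: 0.203
```

```bash
python3 -c "
from go import *
rel([.463,-.0086,.0815],-7.7)
a=snap('top','top3');b=snap('side','side3')
for c in('top','side'):
  for t in('deep_pot','shallow_pan'):
    r=ctrl.look_for(c,t)
    print(c,t,[(x['rect'],x['confidence']) for x in r][:2])
c=cv2.resize(a[150:260,215:355],None,fx=4,fy=4,interpolation=cv2.INTER_CUBIC)
d=cv2.resize(b[140:300,210:390],None,fx=3,fy=3,interpolation=cv2.INTER_CUBIC)
cv2.imwrite('pics/c3.png',c[...,::-1]);cv2.imwrite('pics/d3.png',d[...,::-1])"
```

```text
t 4.75 pos [ 0.4633 -0.0045  0.0815] dp [-0.0079 -0.1362  0.001 ] turn -0.012195397247694473 F [0.6346 0.0559 0.4305] 0.2032295650341949
top deep_pot [([294.4, 190.2, 42.7, 23.7], 0.56)]
top shallow_pan [([363.4, 224.8, 46.5, 103.3], 0.75)]
side deep_pot [([270.9, 211.2, 140.3, 63.3], 0.81)]
side shallow_pan [([296.9, 267.1, 161.3, 52.6], 0.71), ([271.1, 213.3, 145.0, 65.5], 0.22)]
```

View pics/c3.png

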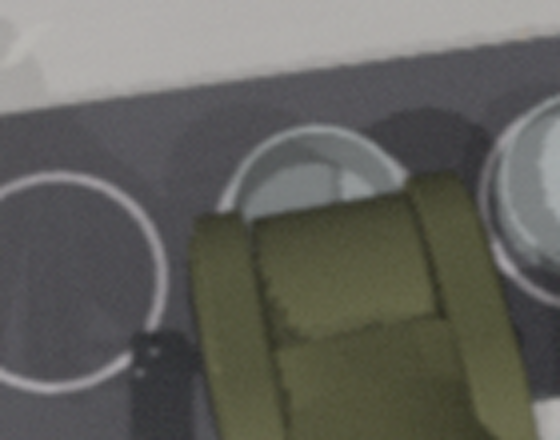

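View pics/d3.png

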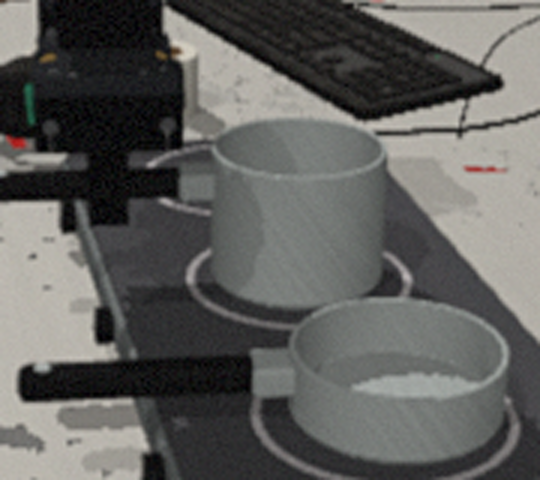

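```bash
python3 - <<'E'
from go import *
t=np.linspace(0,2*np.pi,721)
def circ(c,r,z):
    q=np.array([proj("side",np.array([c[0]+r*np.cos(a),c[1]+r*np.sin(a),z])) for a in t])
    u=(q[:,0]-210+.5)*3-.5;v=(q[:,1]-140+.5)*3-.5
    return u.min(),u.max(),v.min(),v.max()
print("ring",circ(M,.0655,.04))
for dx,dy in((0,0),(0,.005),(.005,0)):
    c=M[:2]+[dx,dy];print(dx,dy,"base",circ(c,.05,.04),"rim",circ(c,.05,.12))
E
```

```text
ring (np.float64(184.10255203631334), np.float64(410.0892957403151), np.float64(233.9661436281333), np.float64(331.1817309298569))
0 0 base (np.float64(210.8186801549478), np.float64(383.1640796147978), np.float64(244.17379321649608), np.float64(318.244312078734)) rim (np.float64(211.50558043108083), np.float64(389.8470970568613), np.float64(120.6621482515398), np.float64(183.61519605868213))Traceback (most recent call last):
  File "<stdin>", line 9, in <module>
  File "<stdin>", line 4, in circ
  File "h.py", line 9, in proj
    i=ctrl.camera_info(cam);K=np.array(i["intrinsics"]);T=np.array(i["extrinsics"])
ValueError: time passes only in moves, steps and waits
```

```bash
python3 - <<'E'
import cv2,numpy as np
b=cv2.imread("pics/side3.png",0)
print(b[230:256,296:322:3].T)   # bottom
print("row 233:",b[233,265:355]);print("ring row", b[232,268:285])
E
```

```text
[[124 123 123 123 122 122 123 120 125 123 108  74  49  49  43  44  67 101
   84  47  44  47  47  49  47  47]
 [123 122 121 126 126 126 129 122 123 124 121 109  75  45  46  44  48  97
  105  68  42  44  46  41  38  46]
 [126 126 121 125 123 122 121 124 126 128 123 111  74  50  42  46  44  72
  105  87  46  46  43  49  40  52]
 [125 123 124 126 125 124 127 128 125 124 124 116  88  64  48  49  46  60
  100  94  49  41  47  39  44  58]
 [123 125 129 126 124 121 119 121 124 128 126 112  93  64  40  38  47  58
   93 107 105 105  97  88  87  87]
 [121 123 123 121 122 126 126 124 123 121 120 117  94  63  50  60  86 101
   98  84  88  86  91  90  86  86]
 [123 124 123 117 120 119 115 119 123 121 122 114  85  68 110 125  98  93
   91  96  96  96  89  94  95  94]
 [117 120 118 118 118 119 124 115 119 116 115 104 106 128 120 101 101 102
   97 100 101 102 100  98 104 105]
 [113 114 117 112 117 113 113 115 118 120 115 119 130 117 106 109 103 104
  111 110 109 107 105 107 105 107]]
row 233: [ 62  63  60  62  60  60  73 138 158 129  81  63  59  65  67  67  61  83
  89  92  92  98 100  97 102 103 105 108 114 122 122 123 123 128 126 123
 126 125 129 125 126 126 121 126 129 122 121 123 119 117 124 120 118 115
 118 112 113 116 107 108 106 103 109 104 103  95  95  93  92  89  81  60
  41  39  38  45  46  40  50 116 150 156 112  68  70  71  66  68  72  72]
ring row [ 60  58  59  75 143 161 127  79  58  57  60  64  63  71  85  91  94]
```

```bash
cat > fit.py <<'E'
from go import *
from scipy.optimize import least_squares
i=ctrl.camera_info("side");K=np.array(i["intrinsics"]);T=np.array(i["extrinsics"])
def rayS(u,v,z):
    w=T[:3,:3].T@np.array([(u-K[0,2])/K[0,0],-(v-K[1,2])/K[1,1],-1.]);c=-T[:3,:3].T@T[:3,3]
    return (c+w*(z-c[2])/w[2])[:2]
def circ(pts,r):
    s=least_squares(lambda c:np.hypot(*(pts-c).T)-r,[.57,0],loss="soft_l1",f_scale=.002)
    return s.x,np.median(abs(s.fun))
def run(f):
    b=cv2.GaussianBlur(cv2.imread(f,0),(3,3),0).astype(float);base=[];ring=[];rim=[]
    for u in range(286,311):
        col=b[:,u];g=np.diff(col)
        v=232+np.argmin(g[232:246]);base.append(rayS(u,v+.5,.04))      # pot -> dark plate
        w=v+3+np.argmax(col[v+3:v+10])
        if col[w]>75: ring.append(rayS(u,w,.04))
    print(f,"base",circ(np.array(base),.05),"ring",circ(np.array(ring),.0645),len(ring))
    # ring left/right flanks + all
    for v in range(228,242):
        row=b[v]; u=268+np.argmax(row[268:280]); ring.append(rayS(u,v,.04))
        u=342+np.argmax(row[342:352]) if v<236 else None
        if u: ring.append(rayS(u,v,.04))
    print("ring all",circ(np.array(ring),.0645),len(ring))
if __name__=="__main__": run("pics/side3.png")
E
python3 fit.py
```

```text
pics/side3.png base (array([ 0.5749, -0.0139]), np.float64(0.0007742542218501514)) ring (array([ 0.5028, -0.1275]), np.float64(0.0014919838474989483)) 24
ring all (array([ 0.5728, -0.0217]), np.float64(0.0009650696871194367)) 46
```

Request:
move_arm:
  dp:
    - [-0.01,-0.1,0]
    - [-0.02,-0.17,0]
    - [-0.02,-0.17,0]
    - [-0.02,-0.17,0]
  turn: [0,0,0,0]
  jaw: [-0.8,-0.8,-0.8,-0.8]

```text
time: 5.45
position: [0.4632, -0.0077, 0.0816]
tool_rot: [0.208, 3.135, 0.001]
ft_force: [0.4, 2.6, -0.9]
grip_width: 0.199
```

Request:
move_arm:
  dp:
    - [0,0,0]
    - [0,0,0]
    - [0,0,0]
    - [0,0,0]
    - [0,0,0]
  turn: [0,0,0,0,0]
  jaw: [-0.5,-0.3,0,0.2,0.4]

```text
time: 5.95
position: [0.4633, -0.0084, 0.0816]
tool_rot: [0.21, 3.134, 0.0]
ft_force: [-1.3, 0.1, -0.1]
grip_width: 0.528
```

Request:
move_arm:
  dp:
    - [0,0,0]
    - [0,0,-1]
    - [0,0,-2.5]
    - [0,0,-4]
    - [0,0,-4.5]
  turn: [0,0,0,0,0]
  jaw: [0.6,0.8,1,1,1]

```text
time: 6.45
position: [0.4656, -0.0083, 0.2214]
tool_rot: [0.21, 3.127, 0.003]
ft_force: [0.3, 0.0, 0.1]
grip_width: 0.958
```

Request:
move_arm:
  dp:
    - [0.2,1.5,0]
    - [0.4,3,0]
    - [0.6,4.5,0]
    - [0.8,6,0]
    - [0.9,7,0]
  turn: [0,0,0,0,0]
  jaw: [1,1,1,1,1]

```text
time: 6.95
position: [0.4635, 0.2072, 0.2165]
tool_rot: [-0.204, -3.135, -0.002]
ft_force: [0.9, -0.1, 0.1]
grip_width: 1.003
```

```bash
python3 - <<'E'
from fit import *
a=snap('top','top4');b=snap('side','side4')
c=cv2.resize(a[150:300,235:405],None,fx=4,fy=4,interpolation=cv2.INTER_CUBIC);cv2.imwrite('pics/c4.png',c[...,::-1])
rel([.463,-.0086,.22])
run("pics/side4.png")
E
```

```text
t 7.05 pos [0.4632 0.2088 0.2162] dp [-0.9022 -7.1917 -0.1379] turn None F [-0.5631  1.0963 -0.704 ] 0.995539412822492
pics/side4.png base (array([ 0.5735, -0.0143]), np.float64(0.0007466879176906971)) ring (array([ 0.4997, -0.1256]), np.float64(0.001442425387959495)) 24
ring all (array([ 0.5728, -0.0216]), np.float64(0.0009958030747366717)) 46
```

View pics/c4.png

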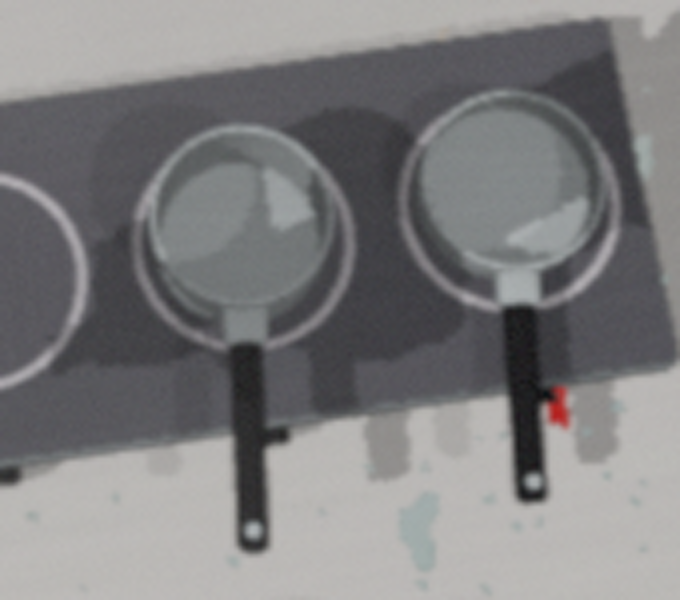

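```bash
python3 - <<'E'
from go import *
g=lambda u,v:f(u,v,235,150)
P=ray("top",*g(242.5,217),.12);A=ray("top",*g(247,345),.108);B=ray("top",*g(254,549),.108)
R=ray("top",*g(244,238),.04);e=A-B
print("mid",M,R,"pot",P,"handle",A,B,np.degrees(np.arctan2(e[1],e[0])))
# handle axis at pot x
print("axis y by handle",A[1]+(P[0]-A[0])*e[1]/e[0], "x from handle end",B+.18*e/np.linalg.norm(e))
i=ctrl.camera_info("top");print("cam",-np.array(i["extrinsics"])[:3,:3].T@np.array(i["extrinsics"])[:3,3])
E
python3 - <<'E'
import cv2,numpy as np
for n in(3,4):
    b=cv2.imread(f"pics/side{n}.png",0);print(n,b[238:252,300],b[238:252,306],b[176:205,300]);print(b[190,275:345]) 
E
```

```text
mid [ 0.5705 -0.0254  0.04  ] [ 0.5735 -0.0259  0.04  ] pot [ 0.5695 -0.0224  0.12  ] handle [ 0.5019 -0.0139  0.108 ] [0.3949 0.0002 0.108 ] -7.504659968957591
axis y by handle -0.02283352320026246 x from handle end [ 0.5733 -0.0233  0.108 ]
cam [0.3999 0.0257 0.9323]
3 [124 126 125 111  77  47  44  46  52  85 104  75  48  47] [125 124 125 116  95  61  42  47  43  52  98  94  58  52] [170 178 178 160 131 113 113 109 109 106 114 107 110 110 109 103 109 106
 107 110 107 114 127 131 123 122 118 120 122]
[ 79  67  59  62  62  92 137 117  87  81  88  93  95  96  95  97 100 104
 102 106 104 104 107 109 107 109 109 110 113 110 111 116 124 123 120 122
 124 124 124 124 122 120 122 123 122 126 119 117 117 115 112 117 114 112
 110 108 103 103  99 100 102  99 133 145 170 178 178 176 176 178]
4 [118 118 120 106  79  46  45  40  44  81  99  75  41  42] [119 117 119 117 104  68  48  43  40  59  95  88  54  65] [148 146 143 147 128 105 108 107 110 110 113 107 112 111 110 107 108 108
 107 109 108 108 116 117 111 116 113 114 110]
[ 83  68  71  65  66  69  95  89  75  79  85  84  89  89  95  95 103  98
  98 106 103 102 102 107 107 110 112 111 110 114 113 113 118 111 113 117
 119 119 118 114 117 111 117 116 117 116 115 113 113 111 110 107 110 105
 108 104 103 100  95  99  98  94 108 138 147 163 170 166 166 166]
```

Top view puts the pot about 3 mm toward +y from the ring centre, and the side view suggests more. I'll do a sub-pixel circle fit of rim and ring in the same top image.

```bash
cat > topfit.py <<'E'
from go import *
from scipy.optimize import least_squares
i=ctrl.camera_info("top");K=np.array(i["intrinsics"]);T=np.array(i["extrinsics"]);R=T[:3,:3];C=-R.T@T[:3,3]
def pix(p):
    q=(R@p.T).T+T[:3,3];return np.c_[K[0,0]*q[:,0]/-q[:,2]+K[0,2],K[1,2]-K[1,1]*q[:,1]/-q[:,2]]
def un(uv,z):
    d=np.c_[(uv[:,0]-K[0,2])/K[0,0],-(uv[:,1]-K[1,2])/K[1,1],-np.ones(len(uv))]@R
    return (C+d*((z-C[2])/d[:,2])[:,None])[:,:2]
def fit(im,c,z,r0,angs,what,it=4):
    for _ in range(it):
        pts=[]
        for a in np.radians(angs):
            rr=np.arange(r0-.009,r0+.009,.0004)
            p=np.c_[c[0]+rr*np.cos(a),c[1]+rr*np.sin(a),0*rr+z]
            uv=pix(p).astype(np.float32)
            s=cv2.remap(im,uv[:,:1],uv[:,1:],cv2.INTER_LINEAR).ravel()
            s=np.convolve(s,np.ones(5)/5,'valid')
            k=(np.argmax(s) if what=="line" else np.argmin(np.diff(s)))+2
            if 4<k<len(rr)-5: pts.append(p[k,:2])
        pts=np.array(pts)
        s=least_squares(lambda x:np.hypot(*(pts-x[:2]).T)-x[2],[*c,r0],loss="soft_l1",f_scale=.001)
        c=s.x[:2]
    return s.x,len(pts),np.median(abs(s.fun))
def run(n):
    im=cv2.imread(n,0).astype(np.float32)
    print(n,"ring",fit(im,np.array([.5705,-.0254]),.04,.064,[*range(60,160,4),*range(205,300,4)],"line"))
    print("rim",fit(im,np.array([.5695,-.0224]),.12,.05,[*range(-150,150,4)],"edge"))
if __name__=="__main__":
    im=cv2.imread("pics/top1.png",0).astype(np.float32)
    print("ring top1",fit(im,np.array([.5705,-.0254]),.04,.064,range(0,360,4),"line"))
    run("pics/top4.png")
E
python3 topfit.py
```

```text
ring top1 (array([ 0.5717, -0.0251,  0.0631]), 90, np.float64(0.000127698393534513))
pics/top4.png ring (array([ 0.5713, -0.025 ,  0.0629]), 48, np.float64(0.00014238638910227946))
rim (array([ 0.5708, -0.0216,  0.0512]), 67, np.float64(0.0005216853395484319))
```

Fits: ring centre (0.5715, −0.0250), pot (0.5708, −0.0216), so 3.4 mm to correct. Going back to regrip and nudge.

Request:
move_arm:
  dp:
    - [-0.2,-1.5,0]
    - [-0.4,-3,0]
    - [-0.6,-4.5,0]
    - [-0.8,-6,0]
    - [-0.9,-7,0]
  turn: [0,0,0,0,0]
  jaw: [1,1,1,1,1]

```text
time: 7.55
position: [0.4627, -0.0128, 0.2167]
tool_rot: [0.217, 3.134, -0.001]
ft_force: [0.0, -0.7, -0.2]
grip_width: 1.003
```

Request:
move_arm:
  dp:
    - [0,0,0]
    - [0,0,0]
    - [0,0,1]
    - [0,0,2]
    - [0,0,3]
  turn: [0,0,0,0,0]
  jaw: [1,1,1,1,1]

```text
time: 8.05
position: [0.4633, -0.0068, 0.1256]
tool_rot: [0.206, 3.134, 0.001]
ft_force: [0.6, -0.4, 0.3]
grip_width: 0.998
```

```bash
python3 -c "
from go import *
rel([.4635,-.0080,.0815],-7.5)"
```

```text
t 8.05 pos [ 0.4633 -0.0068  0.1256] dp [-0.0111 -0.04    1.4715] turn -0.0029852610663738234 F [ 0.6083 -0.3634  0.2537] 0.9978651966378908
```

Request:
move_arm:
  dp:
    - [0,0,0.8]
    - [0,0,1.5]
    - [0,0,1.5]
    - [0,0,1.5]
    - [0,0,1.5]
  turn: [0,0,0,0,0]
  jaw: [1,0.8,0.4,0,-0.3]
  grip_force: 15

```text
time: 8.55
position: [0.4643, -0.0077, 0.0828]
tool_rot: [0.208, 3.133, 0.001]
ft_force: [0.4, 0.0, 1.0]
grip_width: 0.718
```

Request:
move_arm:
  dp:
    - [0,0,0]
    - [0,0,0]
    - [0,0,0]
    - [0,0,0]
    - [0,0,0]
  turn: [0,0,0,0,0]
  jaw: [-0.6,-0.8,-0.8,-0.8,-0.8]
  grip_force: 25

```text
time: 9.05
position: [0.4632, -0.0083, 0.0817]
tool_rot: [0.21, 3.134, 0.0]
ft_force: [0.1, 0.4, 0.2]
grip_width: 0.264
```

Request:
move_arm:
  dp:
    - [0,0,0]
    - [0,0,0]
    - [0,0,0]
    - [0,0,0]
    - [0,0,0]
  turn: [0,0,0,0,0]
  jaw: [-0.8,-0.8,-0.8,-0.8,-0.8]

```text
time: 9.55
position: [0.4632, -0.0081, 0.0816]
tool_rot: [0.209, 3.135, 0.0]
ft_force: [-0.0, -0.2, 1.1]
grip_width: 0.204
```

Request:
move_arm:
  dp:
    - [-0.02,-0.06,0]
    - [-0.03,-0.11,0]
    - [-0.03,-0.11,0]
    - [-0.03,-0.11,0]
    - [-0.03,-0.11,0]
  turn: [0,0,0,0,0]
  jaw: [-0.8,-0.8,-0.8,-0.8,-0.8]

```text
time: 10.05
position: [0.4638, -0.0116, 0.0816]
tool_rot: [0.21, 3.134, 0.0]
ft_force: [-0.0, 2.5, 0.3]
grip_width: 0.202
```

Request:
move_arm:
  dp:
    - [0,0,0]
    - [0,0,0]
    - [0,0,0]
    - [0,0,0]
    - [0,0,0]
  turn: [0,0,0,0,0]
  jaw: [-0.5,-0.3,0,0.2,0.4]

```text
time: 10.55
position: [0.4636, -0.0119, 0.0815]
tool_rot: [-0.21, -3.135, 0.0]
ft_force: [-0.8, -0.9, -0.1]
grip_width: 0.528
```

Request:
move_arm:
  dp:
    - [0,0,0]
    - [0,0,-1]
    - [0,0,-2.5]
    - [0,0,-4]
    - [0,0,-4.5]
  turn: [0,0,0,0,0]
  jaw: [0.6,0.8,1,1,1]

```text
time: 11.05
position: [0.466, -0.0118, 0.2214]
tool_rot: [0.21, 3.127, 0.003]
ft_force: [0.5, 0.9, 0.2]
grip_width: 0.96
```

Request:
move_arm:
  dp:
    - [0.2,1.5,0]
    - [0.4,3,0]
    - [0.6,4.5,0]
    - [0.8,6,0]
    - [0.9,7,0]
  turn: [0,0,0,0,0]
  jaw: [1,1,1,1,1]

```text
time: 11.55
position: [0.464, 0.2038, 0.2165]
tool_rot: [-0.204, -3.135, -0.002]
ft_force: [0.6, -1.3, -0.6]
grip_width: 0.998
```

```bash
python3 - <<'E'
from topfit import *
a=snap('top','top5');b=snap('side','side5')
run("pics/top5.png")
for n in (1,5):
    im=cv2.imread(f"pics/top{n}.png",0).astype(np.float32)
    print("pan rim",fit(im,np.array([.572,-.185]) if 1 else 0,.076,.053,range(-150,150,4),"edge"))
cv2.imwrite('pics/d5.png',cv2.resize(b[120:320,180:420],None,fx=2.5,fy=2.5)[...,::-1])
E
```

```text
pics/top5.png ring (array([ 0.5716, -0.0251,  0.0631]), 49, np.float64(0.0003365460016022115))
rim (array([ 0.5713, -0.0245,  0.0511]), 67, np.float64(0.0006147457055226541))
pan rim (array([ 0.5761, -0.1815,  0.0538]), 67, np.float64(0.0006029507478553381))
pan rim (array([ 0.5761, -0.1823,  0.0536]), 65, np.float64(0.00042515889771436305))
```

View pics/d5.png

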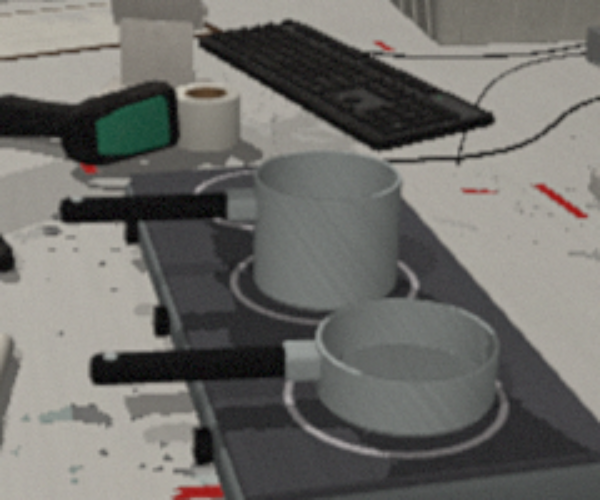

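The pot is upright and free on the middle ring, with its rim about 0.7 mm from the ring centre. The pan hasn't moved and the arm is clear.

```bash
python3 -c "
from bench import ctrl
print(ctrl.get_state()['time']);print(ctrl.close_job())"
```

```text
11.65
the job is handed in; nothing more can be done
None
```

I slid the deep pot by its handle along the plate from the left ring to the middle ring and let go. The first stop left it about 3.4 mm off, so I gripped it again, slid it those last few millimetres, and moved the arm clear. I handed the job in at 11.65 s of the 32 s allowed.

- **Pot position:** the last top-camera fit puts the pot rim at (0.5713, −0.0245) and the ring centre at (0.5716, −0.0251), so the pot is under 1 mm off centre.
- **Upright and free:** the last side picture shows the pot standing upright on the plate with nothing touching it.
- **Pan:** its fitted position changed by 0.8 mm between the first and last pictures. I put that down to measuring error, because the arm never went near it.
- **Forces:** the highest reading on the wrist was about 7 N, while the arm was moving in free air. While sliding the pot it stayed under 3 N.
- **Disagreement:** before the final correction, a rougher fit of the pot's base in the side camera gave an offset of about 7 mm, against 3.4 mm from the top camera. I trusted the top camera, because the side fit was probably thrown off by how the base edge shows in that view. I did not repeat the side fit after the correction.

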